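# Turn the tube rotator until its tube stands straight up

## Robot

A 6-joint arm with a two-finger parallel gripper is mounted at the origin on a cart in front of the work surface, level with it; the furniture and walls round the work are solid. World frame = base frame: x ahead of the robot, y to its left, z up, the work surface at z = 0. Lengths are in mm, angles in degrees, forces in N, time in s.
With the tool pointing down it reaches from about 350 to 850 mm from the base axis. Payload 8.1 kg.
Tool frame: the origin (TCP) lies at the very end of the fingers, on their centre line; the grasp point (between the pads) lies 19 mm behind it; z points along the fingers, y is the direction in which the jaws open and shut (so a half turn about z gives the same grasp; the last joint's range is limited). The gripper opens to 85 mm and grips with 20 to 120 N. Pads are 22 mm wide; open, the fingers measure 114 mm over their backs; the gripper's body (76 mm by 85 mm) begins 54 mm behind the grasp point. The pads swing forward as they close: fully open they stand 13 mm farther back than shut.
Start: joints at [-71.471, 7.471, 85.268, -0, 87.261, -4.893], TCP at [238.525, -550.555, 200.292] pointing down, gripper open.
Joint ranges: [-169.43, 169.43], [-51.17, 129.36], [1.28, 143.12], [-76.62, 256.62], [0, 156.53], [-152.29, 152.29]. Speed limits (degrees/s): [136.94, 136.94, 159.86, 180, 180, 180].

## Interface

Orientations are given as [roll, pitch, yaw] about the fixed x, y, z axes, in that order (R = Rz(yaw) Ry(pitch) Rx(roll)).
In Python, from bench import r gives the robot as it stands.
- The arm moves only by the shell command python3 -m jog 'ROWS' [OPENING] [FORCE]. ROWS is JSON, a list of rows, each a list of 6 numbers: the shift along the tool's x, y, z normalised to -1 to 1, where 1 is 0.25 m, then the turn, a rotation vector about the tool's x, y, z normalised to -1 to 1, where 1 is pi rad. In form: [[x, y, z, ax, ay, az], ...]. A call has 1 to 10 rows; each row is the pose to reach, as a shift and turn from the pose commanded when the call began, along the tool's axes at that moment, turning the shorter way round; what a row does not reach only later rows make up. A row lasts 1/10 s, in which the tool goes at most 50 mm and 8.59 degrees, less where a joint would pass 70% of its speed; a pose out of reach is approached as far as the arm can. A call with a number of a shift or a turn outside -1 to 1 is refused whole. A call with a gripper value outside its range is refused whole. OPENING is the opening, from 0 (shut) to 1 (fully open), set as the call begins (- or left out, the last holds). The fingers move at their own pace and stop on an object; FORCE is the grip in N (left out, the last holds). Time passes only in rows, so rows that repeat a pose let the fingers close. It gives the time, the measured TCP pose, the force and the opening at its end, in the units of the state.
- r.sense(): the state, without advancing time (a new reading comes with each control period).
- r.snapshot(name): name is "side" or "top" or "wrist"; returns a dict with "pixels" (400x640x3 uint8, red, green, blue), "intrinsics" (3x3 intrinsics, pixels), "extrinsics" (4x4, takes a point from camera to world coordinates). Camera axes: x right, y down, z forward; pixel columns grow to the right and rows downward; lengths in mm; the calibration is good to about 2 mm. A picture is of the moment at which its call begins. There is no depth.
- r.hand_in(): hands the job in, once; it reports no verdict.
The state is a dict: "time": time; "joint_pos": joint angles; "qd": joint speeds; "joint_efforts": joint torques, N m; "tool_pos": TCP position; "tcp_rot": TCP orientation; "ft_force": force on the tool from outside, world axes, zero at the start; "wrist_torque": the same for the moment, N m; "finger_gap": finger opening in mm.
Only numpy, scipy, OpenCV 4.12 (cv2) and the standard library are available. Lean on these libraries where they do the work, as an engineer would, in place of code of your own. Each camera call takes 0.05 s, during which the arm holds its last target.

## Task

The upright wheel of the hand-turned tube rotator has stopped with its one blood tube pointing away from the top. With the fingertips, gently push its spokes, one after another as they come within reach and in whichever direction you like, until the tube points straight up, ready to be drawn out, and leave the wheel at rest there. Do not touch the tube, do not pinch or force the wheel, do not lift, tip or shift the stand, and leave the other things on the bench where they are.

Things in the scene. Friction and masses are not known exactly. Their poses are not given: they have to be found in the camera images.
- rotator: tube rotator: loose 3 kg stand with an upright wheel. Base plate from 80 mm before to 85 mm behind the origin, 180 mm wide, top 20 mm above the bench; white column behind the wheel, 56 mm wide, 185 mm tall, front face 42 mm behind the wheel's plane. Origin on the bench under the hub, in the wheel's plane; x along the axle away from the robot, y left, z up
- hub (a point): wheel centre on the axle, 165 mm above the bench, in the wheel's mid plane (y-z of the rotator), open from the front and sides. Hub 48 mm across, its cap ends 18 mm before the plane; rim 9 mm thick at 75 mm radius; five steel spokes, 72 degrees apart, run out past the rim to 125 mm radius: 9 mm thick, with grey sleeves 14 mm thick from 81 to 125 mm radius
- wheel (a joint): wheel angle, rad, clockwise positive as seen from the robot (along the rotator's +x). At value q the tube points q clockwise from straight up (0 or 2 pi: straight up); the five spokes point q + 36, 108, 180, 252 and 324 degrees clockwise from straight up, so the tube lies midway between two. No end stops. Friction of 0.12 N m (1.2 N at 100 mm radius) holds the wheel where it is left
- sample_tube: the wheel's one capped blood tube, 16 x 16 x 81 mm, fixed in a grey socket on the rim, standing out radially; origin at the middle of its inner end, 60 mm from the hub centre; z runs outward along the tube, to the cap's end at 141 mm radius. Not to be touched
- specimen_cup_1: white-lidded specimen cup, 52 mm across, 56 mm tall; origin at the centre of its underside; leave alone
- specimen_cup_2: orange-lidded specimen cup, 52 mm across, 56 mm tall; origin at the centre of its underside; leave alone
- oil_bottle: small oil bottle with a white cap, 24 mm across, 55 mm tall; origin at the centre of its underside; leave alone

How it is judged:
By the outcome, as a careful person would: the job done as asked, in the order asked, and still so for the second after the job is handed in, with the robot touching nothing.
It also fails if it takes over 61 s, if anything falls off the work surface, if the arm or the gripper's body presses on something with over 40 N, if the wrist force passes 120 N, or if a joint passes its speed limit or range.

## Working session

There is one attempt and no reset: what is moved stays moved. The work goes in short steps, Python scripts to look and compute and a shell command to move; the robot and the scene stay as the last step left them, time stands still between calls to the robot, and variables do not carry over. Pictures are saved under pics/ and viewed, and the job is handed in when it is done.

```bash
mkdir -p pics; ls
python3 - <<'E'
from bench import r
import cv2
print(r.sense())
for n in ("side","top","wrist"):
    s=r.snapshot(n); cv2.imwrite(f"pics/{n}0.png",s["pixels"][:,:,::-1]); print(n,s["intrinsics"].tolist(),s["extrinsics"].round(3).tolist() if hasattr(s["extrinsics"],'round') else s["extrinsics"])
E
```

```text
pics
{'time': 0.0, 'joint_pos': array([-7.14694470e+01,  7.51381728e+00,  8.53283399e+01, -1.41431686e-03,
        8.72598519e+01, -4.89026133e+00]), 'qd': array([-0.1267521 , -0.15758865,  0.04183985, -0.01199994, -0.07715165,
        0.0248308 ]), 'joint_efforts': array([ 2.61034118e-03, -5.69391167e+01, -5.00542045e+01, -1.99377469e-04,
        1.50506885e-02,  1.18081621e-05]), 'tool_pos': array([ 238.34071313, -549.99328952,  199.26691847]), 'tcp_rot': array([-1.79898242e+02, -7.28858810e-03,  2.34208767e+01]), 'ft_force': array([-0.67854521, -0.45117531,  0.07069118]), 'wrist_torque': array([-0.02255706,  0.01507231,  0.02180963]), 'finger_gap': 85.51348100495095}
side [[483.07199515184755, 0.0, 323.5087389859382], [0.0, 483.07199515184755, 201.6182394673025], [0.0, 0.0, 1.0]] [[-0.84, -0.309, 0.446, -139.64], [-0.542, 0.464, -0.7, 673.552], [0.009, -0.83, -0.557, 879.298], [0.0, 0.0, 0.0, 1.0]]
top [[453.6448050454018, 0.0, 326.9958031714051], [0.0, 453.6448050454018, 197.34020276998737], [0.0, 0.0, 1.0]] [[-0.014, -0.995, 0.099, 336.229], [-1.0, 0.014, 0.003, -209.636], [-0.005, -0.099, -0.995, 1479.009], [0.0, 0.0, 0.0, 1.0]]
wrist [[339.3111054031561, 0.0, 318.9087297660102], [0.0, 339.3111054031561, 197.0711372179139], [0.0, 0.0, 1.0]] [[0.398, -0.884, -0.246, 302.401], [-0.917, -0.384, -0.104, -523.128], [-0.002, 0.267, -0.964, 372.521], [0.0, 0.0, 0.0, 1.0]]
```

View pics/side0.png

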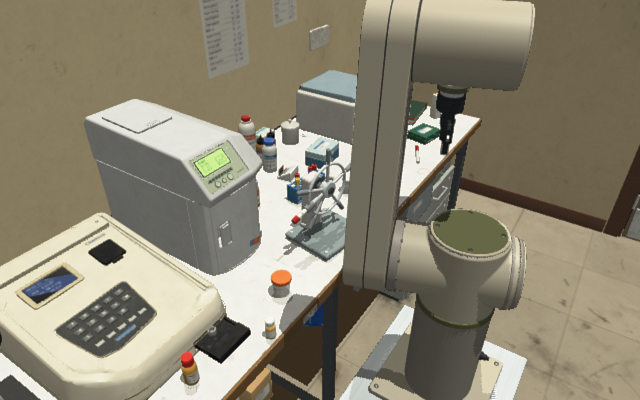

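View pics/top0.png

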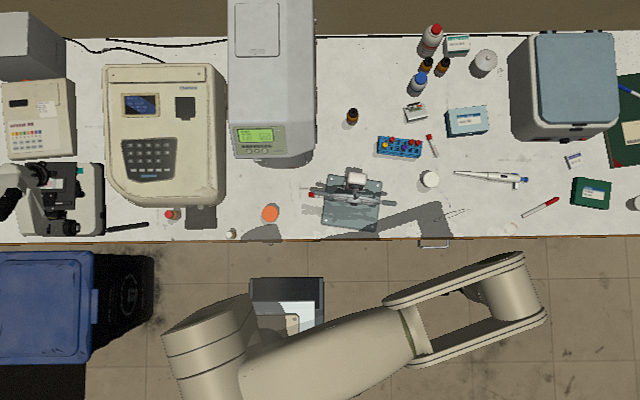

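View pics/wrist0.png

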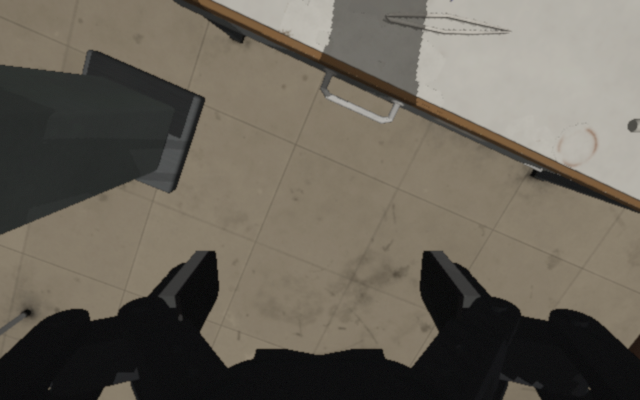

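Run:
```python
import cv2
a=cv2.imread("pics/side0.png")[135:265,265:365]; cv2.imwrite("pics/sc.png",cv2.resize(a,None,fx=6,fy=6,interpolation=2)[:600*2][:, :] if 0 else cv2.resize(a,(460,598),interpolation=2))
a=cv2.imread("pics/top0.png")[155:245,290:450]; cv2.imwrite("pics/tc.png",cv2.resize(a,(800,450),interpolation=2))
```

```text
(no output)
```

View pics/sc.png

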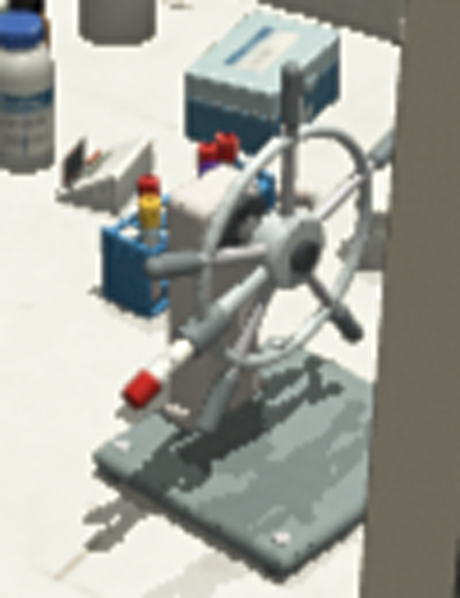

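View pics/tc.png

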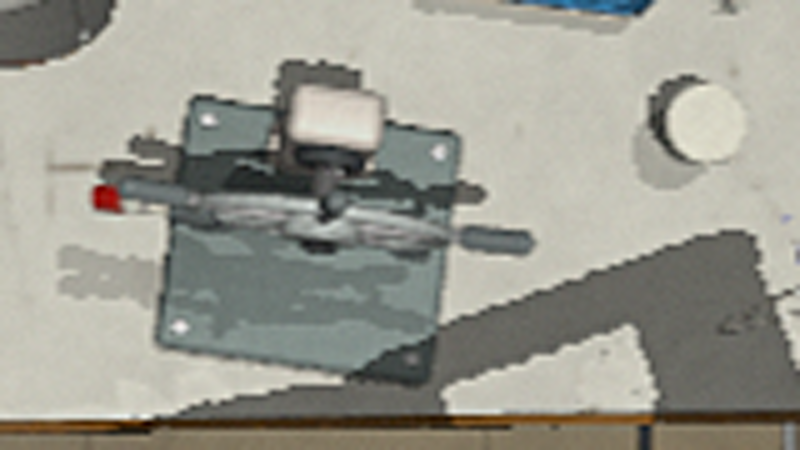

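```bash
cat > h.py <<'E'
import numpy as np
from scipy.optimize import least_squares
def W(p,P):
    x,y,th=p[:3]; c,s=np.cos(th),np.sin(th); P=np.asarray(P,float)
    return np.array([x+c*P[0]-s*P[1], y+s*P[0]+c*P[1], P[2]])
def rim(a,rad,x=0): # a clockwise from up seen from robot
    return [x,-rad*np.sin(a),165+rad*np.cos(a)]
def proj(s,X):
    E=np.array(s["extrinsics"]);K=np.array(s["intrinsics"])
    c=E[:3,:3].T@(X-E[:3,3]); u=K@c; return u[:2]/u[2]
E
python3 - <<'E'
from bench import r
from h import *
T=r.snapshot("top");S=r.snapshot("side")
d=np.pi/180
t=lambda u,v:(290+u/5,155+v/5)
s=lambda u,v:(265+u/4.6,135+v/4.6)
obs=[(T,lambda q:[85,90,20],t(192,97)),(T,lambda q:[85,-90,20],t(461,132)),(T,lambda q:[-80,90,20],t(157,343)),(T,lambda q:[-80,-90,20],t(432,380)),
(T,lambda q:rim(q,139),t(95,198)),(T,lambda q:rim(q+180*d,124),t(531,242)),
(S,lambda q:rim(q+108*d,124),s(290,66)),(S,lambda q:rim(q+36*d,124),s(149,265)),(S,lambda q:rim(q,140),s(135,392)),(S,lambda q:rim(q+252*d,122),s(352,333)),(S,lambda q:rim(q-36*d,124),s(210,425)),(S,lambda q:rim(q,0,-18),s(305,252))]
f=lambda p:np.concatenate([proj(c,W(p,g(p[3])))-o for c,g,o in obs])
R=least_squares(f,[450,-260,-0.1,-108*d],loss='soft_l1')
print(R.x[:2],np.degrees(R.x[2:]));print(f(R.x).reshape(-1,2).round(1))
# cups
K=np.array(T["intrinsics"]);E=np.array(T["extrinsics"])
for n,(u,v),z in (("wc",(429,179),56),("oc",(270,213),56),("oil",(231,233),55)):
    ray=E[:3,:3]@np.linalg.inv(K)@[u,v,1]; print(n,E[:3,3]+ray*(z-E[2,3])/ray[2])
E
```

```text
[ 460.76362879 -285.54475717] [  -8.22159763 -106.72287317]
[[-0.6 -0.4]
 [ 0.6 -0.3]
 [-0.3  0.8]
 [ 0.4  0.7]
 [ 0.8  0.1]
 [ 0.8 -0.1]
 [ 0.1 -1.6]
 [-0.1  0. ]
 [-0.9  0.9]
 [ 0.1 -0.2]
 [-1.9  1.3]
 [ 0.5  0.6]]
wc [ 531.71256147 -528.45842438   56.        ]
oc [431.12317193 -25.33316214  56.        ]
oil [370.1508953   97.12905007  55.        ]
```

```bash
cat >> h.py <<'E'
from scipy.spatial.transform import Rotation as Ro
P0=[460.8,-285.5,np.radians(-8.2)]
PIT=-50
def goal(): return Ro.from_euler('xyz',[180,PIT,-8.2],degrees=True)
def rows(s,targets,rot=True):
    """targets in rotator frame -> rows to type"""
    R0=Ro.from_euler('xyz',s["tcp_rot"],degrees=True)
    rv=(R0.inv()*goal()).as_rotvec()/np.pi if rot else np.zeros(3)
    for t in targets:
        d=R0.inv().apply(W(P0,t)-s["tool_pos"])/250
        print(np.round(d,3).tolist()+np.round(rv,3).tolist())
def where(s):
    c,sn=np.cos(P0[2]),np.sin(P0[2]); d=s["tool_pos"]-np.array([P0[0],P0[1],0])
    print("t",round(s["time"],2),"rot-frame TCP",np.round([c*d[0]+sn*d[1],-sn*d[0]+c*d[1],d[2]],1),"rpy",np.round(s["tcp_rot"],1),"J",np.round(s["joint_pos"],1),"F",np.round(s["ft_force"],1),"gap",round(s["finger_gap"],1))
E
python3 - <<'E'
from h import *; from bench import r
s=r.sense(); where(s); rows(s,[[-150,-150,320],[-110,35,320],[-110,35,268]])
E
```

```text
t 0.25 rot-frame TCP [-182.3 -293.8  199.8] rpy [-180.    -0.    23.4] J [-71.5   7.5  85.3  -0.   87.3  -4.9] F [-0.6  0.3  0.6] gap 85.3
[0.412, -0.422, -0.48, -0.077, 0.271, 0.164]
[0.936, -0.969, -0.48, -0.077, 0.271, 0.164]
[0.936, -0.968, -0.272, -0.077, 0.271, 0.164]
```

```bash
python3 -m jog '[[0.1,-0.1,-0.48,0,0,0],[0.1,-0.1,-0.48,0,0,0],[0.1,-0.1,-0.48,0,0,0],[0.412,-0.422,-0.48,-0.077,0.271,0.164],[0.412,-0.422,-0.48,-0.077,0.271,0.164],[0.412,-0.422,-0.48,-0.077,0.271,0.164],[0.412,-0.422,-0.48,-0.077,0.271,0.164],[0.412,-0.422,-0.48,-0.077,0.271,0.164],[0.412,-0.422,-0.48,-0.077,0.271,0.164],[0.412,-0.422,-0.48,-0.077,0.271,0.164]]' 0 20
python3 - <<'E'
from h import *; from bench import r
s=r.sense(); where(s); rows(s,[[-110,35,320],[-110,35,268]])
E
```

```text
time: 1.25
tool_pos: [290.5, -413.2, 320.5]
tcp_rot: [179.9, -50.4, -8.4]
ft_force: [0.4, 0.0, -1.4]
finger_gap: -0.1
t 1.25 rot-frame TCP [-150.3 -150.7  320.5] rpy [179.9 -50.4  -8.4] J [-99.7 -30.7 120.8  50.4  90.9  -0.9] F [ 0.4  0.  -1.4] gap -0.1
[0.1, -0.743, 0.123, 0.001, -0.002, -0.001]
[-0.06, -0.743, 0.255, 0.001, -0.002, -0.001]
```

```bash
cat >> h.py <<'E'
def ori(zt):
    z=np.array(zt,float); z/=np.linalg.norm(z)
    y=np.array([0,-1.,0]); y-=z*(y@z); y/=np.linalg.norm(y)
    x=np.cross(y,z); M=np.column_stack([x,y,z])
    return Ro.from_euler('z',-8.2,degrees=True)*Ro.from_matrix(M), M
def rows2(s,targets,zt):
    R0=Ro.from_euler('xyz',s["tcp_rot"],degrees=True)
    rv=(R0.inv()*ori(zt)[0]).as_rotvec()/np.pi
    for t in targets:
        d=R0.inv().apply(W(P0,t)-s["tool_pos"])/250
        print(np.round(d,3).tolist()+np.round(rv,3).tolist())
PH1=[.5,0,-.866]; PH2=[.5,.3,-.81]
def clear(tcp,th,zt):
    """clearance of body box / knuckle box (rot frame) to spokes(rad 7) & tube(10), spoke pushed at th deg"""
    M=ori(zt)[1]; out=[]
    for nm,off in (("sp-72",-72),("tube",-108),("sp-144",-144),("sp+72",72),("self",0)):
        a=np.radians(th+off); rr=np.linspace(20,141 if nm=="tube" else 125,60)
        pts=np.array([rim(a,q) for q in rr])
        l=(pts-np.array(tcp))@M
        def box(hx,hy,z0,z1):
            c=np.array([0,0,(z0+z1)/2]);h=np.array([hx,hy,(z1-z0)/2])
            return np.linalg.norm(np.maximum(np.abs(l-c)-h,0),axis=1).min()-(11 if nm=="tube" else 7)
        out.append((nm,round(box(42,44,-250,-73),1),round(box(16,36,-73,-30),1),round(box(11,15,-30,0),1)))
    return out
E
python3 - <<'E'
from h import *; from bench import r
s=r.sense(); rows2(s,[[-150,-150,355],[10,45,355],[10,40,268]],PH1)
for th in (1,20,40,60):
    u=np.array([-np.sin(np.radians(th)),np.cos(np.radians(th))]);n=np.array([u[1],-u[0]])
    C=np.array([0,165])+98*u+7*n; t=[10,C[0]+14.5,C[1]+5.5]; print(th,np.round(t,1),clear(t,th,PH1))
for th in (60,80,95,102,108):
    u=np.array([-np.sin(np.radians(th)),np.cos(np.radians(th))]);n=np.array([u[1],-u[0]])
    for rr in (98,):
        C=np.array([0,165])+rr*u+7*n
        t=[10,C[0]-5,C[1]+7] ; print(th,np.round(t,1),clear(t,th,PH2))
E
```

```text
[0.107, -0.003, -0.087, 0.001, -0.113, -0.001]
[0.514, -0.785, 0.403, 0.001, -0.113, -0.001]
[0.246, -0.765, 0.625, 0.001, -0.113, -0.001]
1 [ 10.   19.8 268.6] [('sp-72', np.float64(125.9), np.float64(91.6), np.float64(74.4)), ('tube', np.float64(153.2), np.float64(117.8), np.float64(93.0)), ('sp-144', np.float64(166.6), np.float64(131.8), np.float64(107.1)), ('sp+72', np.float64(139.5), np.float64(106.1), np.float64(88.2)), ('self', np.float64(42.5), np.float64(-0.5), np.float64(-0.5))]
20 [ 10.  -12.4 265. ] [('sp-72', np.float64(103.4), np.float64(73.7), np.float64(65.9)), ('tube', np.float64(143.4), np.float64(107.6), np.float64(84.4)), ('sp-144', np.float64(158.8), np.float64(123.5), np.float64(99.6)), ('sp+72', np.float64(149.1), np.float64(113.2), np.float64(88.2)), ('self', np.float64(45.9), np.float64(2.9), np.float64(-0.5))]
40 [ 10.  -43.1 250.1] [('sp-72', np.float64(75.2), np.float64(56.5), np.float64(59.0)), ('tube', np.float64(122.4), np.float64(89.0), np.float64(74.9)), ('sp-144', np.float64(140.5), np.float64(105.7), np.float64(89.9)), ('sp+72', np.float64(141.7), n
[... 1516 characters left out ...]
[  10.  -102.3  158.5] [('sp-72', np.float64(19.8), np.float64(39.2), np.float64(63.3)), ('tube', np.float64(79.5), np.float64(68.9), np.float64(82.0)), ('sp-144', np.float64(105.6), np.float64(84.8), np.float64(96.1)), ('sp+72', np.float64(112.8), np.float64(80.7), np.float64(79.7)), ('self', np.float64(70.8), np.float64(27.9), np.float64(2.0))]
108 [  10.  -100.4  148.4] [('sp-72', np.float64(10.5), np.float64(33.3), np.float64(59.8)), ('tube', np.float64(69.3), np.float64(64.1), np.float64(80.7)), ('sp-144', np.float64(97.6), np.float64(80.0), np.float64(94.9)), ('sp+72', np.float64(106.7), np.float64(76.7), np.float64(79.1)), ('self', np.float64(73.3), np.float64(30.5), np.float64(2.1))]
```

```bash
python3 -m jog '[[0.107,-0.003,-0.087,0,0,0],[0.514,-0.785,0.403,0,-0.113,0],[0.514,-0.785,0.403,0,-0.113,0],[0.514,-0.785,0.403,0,-0.113,0],[0.514,-0.785,0.403,0,-0.113,0],[0.514,-0.785,0.403,0,-0.113,0],[0.514,-0.785,0.403,0,-0.113,0],[0.514,-0.785,0.403,0,-0.113,0],[0.514,-0.785,0.403,0,-0.113,0]]'
python3 - <<'E'
from h import *; from bench import r; import cv2
s=r.sense(); where(s); rows2(s,[[10,40,310],[10,40,268]],PH1)
for n in ("wrist","side"):cv2.imwrite(f"pics/{n}1.png",r.snapshot(n)["pixels"][:,:,::-1])
E
```

```text
time: 2.15
tool_pos: [477.8, -239.4, 353.9]
tcp_rot: [179.9, -29.7, -7.9]
ft_force: [-1.3, 0.1, -0.0]
finger_gap: -0.1
t 2.15 rot-frame TCP [ 10.3  48.  353.9] rpy [179.9 -29.7  -7.9] J [-45.1 -33.2 109.6  17.7  79.6  53.3] F [-1.3  0.1 -0. ] gap -0.1
[-0.088, 0.032, 0.152, -0.0, 0.001, 0.002]
[-0.172, 0.032, 0.298, -0.0, 0.001, 0.002]
```

View pics/wrist1.png

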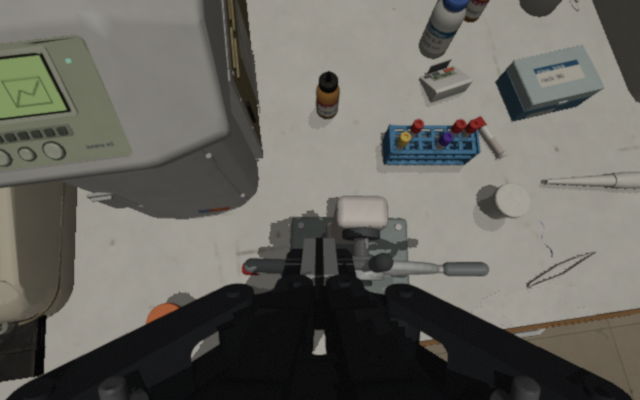

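View pics/side1.png

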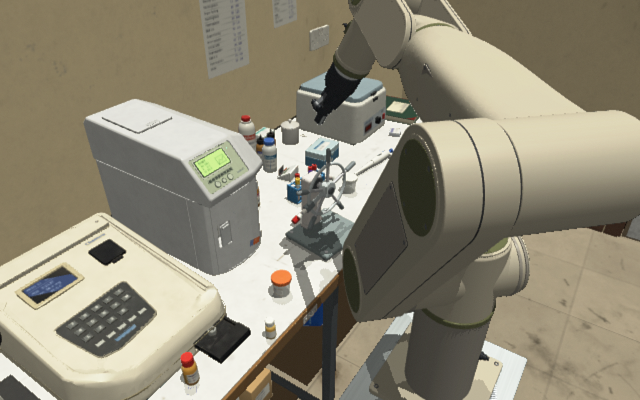

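The fingertips (wrist view, ~(320,250)) are above and left of the up-pointing spoke (tip ~(380,263)). I'll lower them beside it.

```bash
python3 -m jog '[[-0.08,0.032,0.14,0,0,0],[-0.12,0.032,0.2,0,0,0],[-0.15,0.032,0.26,0,0,0],[-0.172,0.032,0.298,0,0,0],[-0.172,0.032,0.298,0,0,0]]'
python3 - <<'E'
from h import *; from bench import r; import cv2
s=r.sense(); where(s)
T=[]
for th in (1,6,12,18,24,30):
    u=np.array([-np.sin(np.radians(th)),np.cos(np.radians(th))]);n=np.array([u[1],-u[0]])
    C=np.array([0,165])+98*u+7*n; T.append([10,C[0]+14.5,C[1]+5.5])
rows2(s,T,PH1)
p=r.snapshot("wrist")["pixels"][:,:,::-1];cv2.imwrite("pics/wrist2.png",cv2.resize(p[150:350,200:520],(800,500)))
E
```

```text
time: 2.75
tool_pos: [474.7, -249.6, 266.3]
tcp_rot: [-180.0, -29.7, -8.3]
ft_force: [0.6, 0.4, 0.6]
finger_gap: 0.1
t 2.75 rot-frame TCP [  8.6  37.5 266.3] rpy [-180.   -29.7   -8.3] J [-46.5 -33.3 118.6  18.8  71.5  49.5] F [0.6 0.4 0.6] gap 0.1
[0.01, 0.071, -0.005, 0.0, 0.002, -0.0]
[0.01, 0.105, -0.006, 0.0, 0.002, -0.0]
[0.008, 0.146, -0.002, 0.0, 0.002, -0.0]
[0.004, 0.186, 0.004, 0.0, 0.002, -0.0]
[-0.002, 0.226, 0.015, 0.0, 0.002, -0.0]
[-0.009, 0.264, 0.029, 0.0, 0.002, -0.0]
```

View pics/wrist2.png

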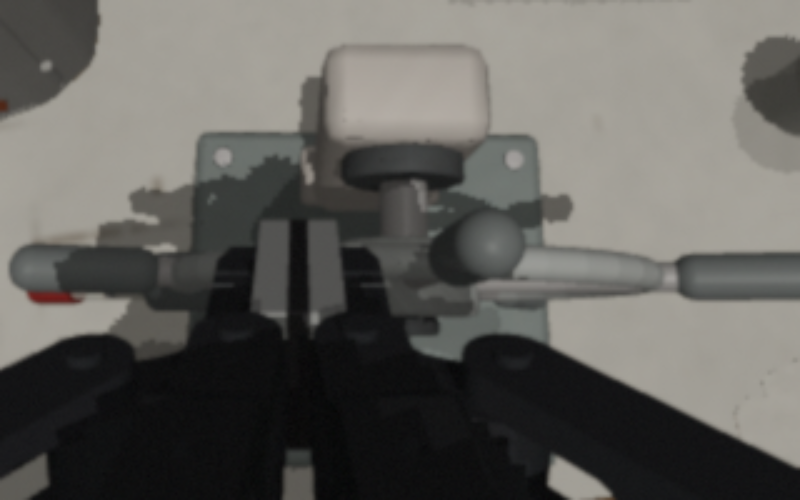

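Fingers stand left of the upright spoke (tip ~(490,240) in the crop) with clear gap. I'll push it to the right.

```bash
python3 -m jog '[[0.01,0.04,-0.005,0,0.002,0],[0.01,0.06,-0.005,0,0.002,0],[0.01,0.08,-0.005,0,0.002,0],[0.01,0.105,-0.005,0,0.002,0],[0.008,0.13,-0.003,0,0.002,0],[0.007,0.155,-0.001,0,0.002,0],[0.005,0.18,0.003,0,0.002,0],[0.001,0.21,0.01,0,0.002,0],[-0.004,0.24,0.02,0,0.002,0],[-0.009,0.264,0.029,0,0.002,0]]'
python3 - <<'E'
from h import *; from bench import r; import cv2
s=r.sense(); where(s)
T=[]
for th in (36,42,48,54,60,66):
    u=np.array([-np.sin(np.radians(th)),np.cos(np.radians(th))]);n=np.array([u[1],-u[0]])
    C=np.array([0,165])+98*u+7*n; T.append([10,C[0]+14.5-max(0,(th-40)*.4),C[1]+5.5])
rows2(s,T,PH1)
for n in("side","wrist"):
  p=r.snapshot(n)["pixels"][:,:,::-1];cv2.imwrite(f"pics/{n}3.png",cv2.resize(p[100:260,250:400],(560,600)) if n=="side" else p)
E
```

```text
time: 3.8
tool_pos: [467.7, -315.4, 260.2]
tcp_rot: [179.9, -30.1, -8.2]
ft_force: [-0.7, -0.3, 0.3]
finger_gap: 0.2
t 3.8 rot-frame TCP [ 11.1 -28.6 260.2] rpy [179.9 -30.1  -8.2] J [-54.1 -26.3 114.7  22.4  71.   40.6] F [-0.7 -0.3  0.3] gap 0.2
[-0.017, 0.035, 0.02, 0.0, -0.001, 0.0]
[-0.028, 0.072, 0.04, 0.0, -0.001, 0.0]
[-0.042, 0.113, 0.064, 0.0, -0.001, 0.0]
[-0.057, 0.15, 0.09, 0.0, -0.001, 0.0]
[-0.073, 0.185, 0.118, 0.0, -0.001, 0.0]
[-0.091, 0.216, 0.148, 0.0, -0.001, 0.0]
```

View pics/side3.png

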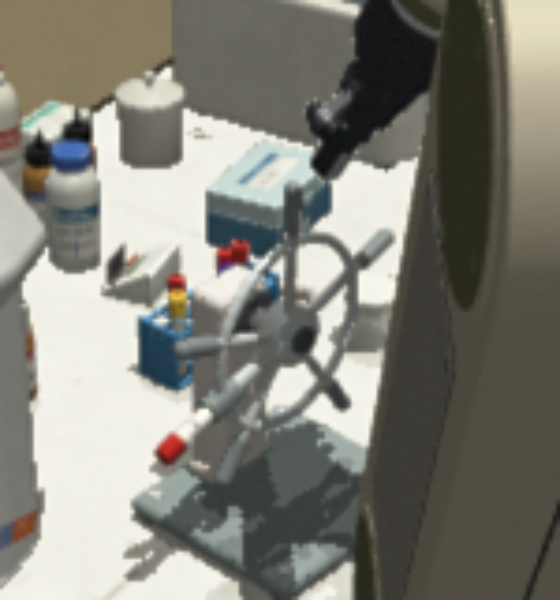

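View pics/wrist3.png

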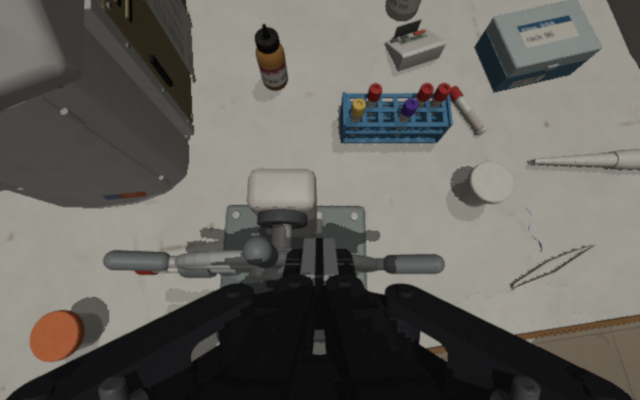

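Run:
```python
from h import *; from bench import r; import cv2
s=r.sense(); p=s["tool_pos"]
for n in("side","wrist","top"):
  S=r.snapshot(n); im=S["pixels"][:,:,::-1].copy()
  pts={"tcp":p,"hub":W(P0,[0,0,165]),"tip":W(P0,rim(np.radians(1.3),125))}
  print(n,{k:proj(S,v).round(1) for k,v in pts.items()})
  if n=="wrist":
    continue
  for k,v in pts.items():
    q=proj(S,v); cv2.circle(im,tuple(int(round(a)) for a in q),1,(0,0,255),-1)
  a=im[115:235,270:370] if n=="side" else im[150:240,300:440]
  cv2.imwrite(f"pics/{n}4.png",cv2.resize(a,None,fx=5,fy=5,interpolation=0))
```

```text
side {'tcp': array([331.1, 152.8]), 'hub': array([326.8, 188. ]), 'tip': array([328.1, 147.4])}
wrist {'tcp': array([320.8, 234.8]), 'hub': array([284.8, 265. ]), 'tip': array([263.9, 249.1])}
top {'tcp': array([367.5, 193.2]), 'hub': array([354.5, 199.1]), 'tip': array([358.2, 194.8])}
```

View pics/side4.png

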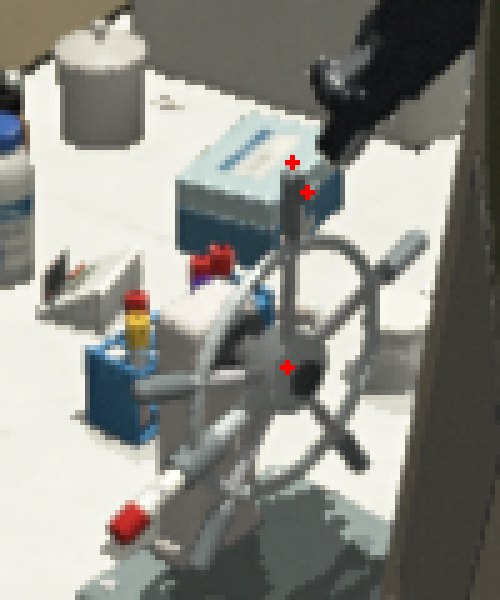

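View pics/top4.png

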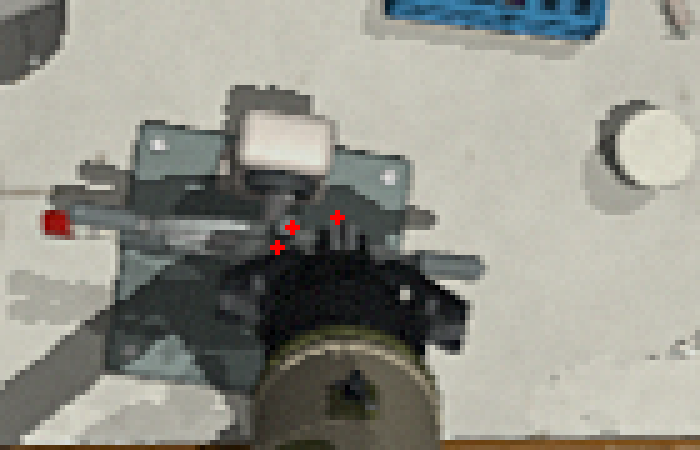

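Run:
```python
from bench import r; import cv2
a=[]
for n,(y,x,h,w) in {"side":(110,305,70,60),"top":(180,345,35,50),"wrist":(205,240,90,130)}.items():
  im=r.snapshot(n)["pixels"][:,:,::-1]
  c=im[y:y+h,x:x+w]; c=cv2.convertScaleAbs(c,alpha=1.6,beta=20); k={"side":8,"top":14,"wrist":6}[n]
  cv2.imwrite(f"pics/{n}5.png",cv2.resize(c,None,fx=k,fy=k,interpolation=0))
```

```text
(no output)
```

View pics/side5.png

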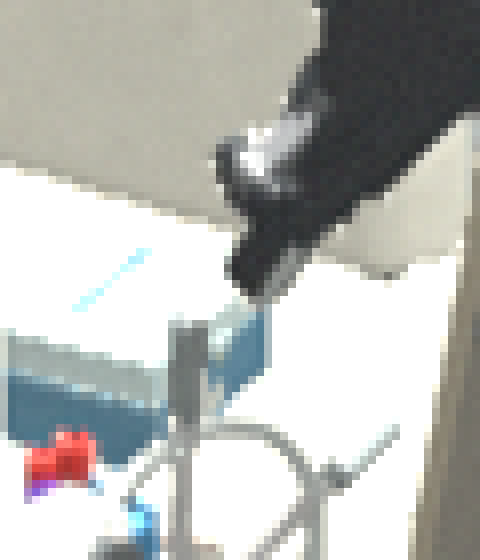

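View pics/top5.png

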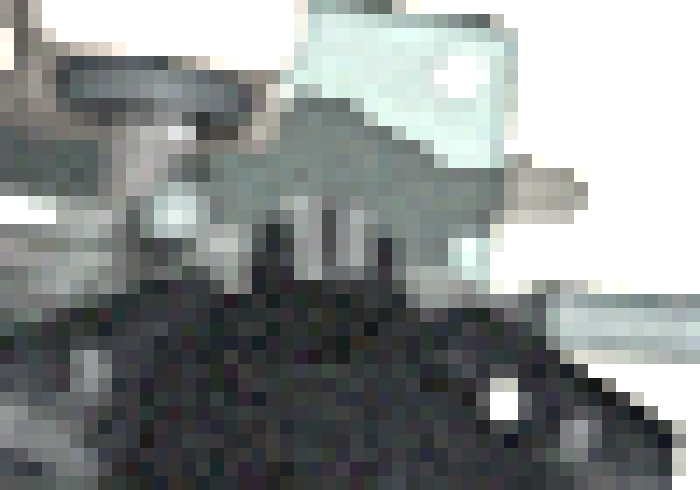

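View pics/wrist5.png

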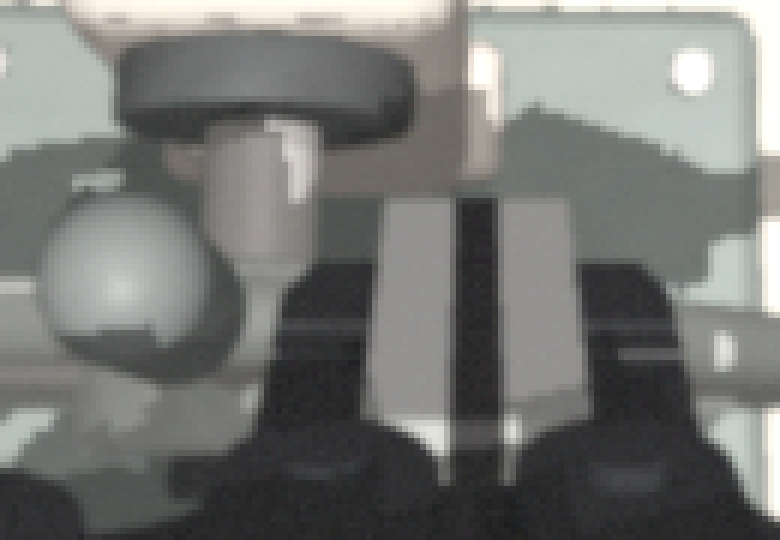

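Run:
```python
from h import *; from bench import r
s=r.sense(); M=Ro.from_euler('xyz',s["tcp_rot"],degrees=True).as_matrix()
obs=[(r.snapshot("top"),(368.7,194.4)),(r.snapshot("wrist"),(319.7,238.2)),(r.snapshot("side"),(336,146.5))]
for use in ([0,1],[0,2],[1,2],[0,1,2]):
    R=least_squares(lambda X:np.concatenate([proj(obs[i][0],X)-obs[i][1] for i in use]),s["tool_pos"])
    print(use,R.x.round(1),"tool frame",(M.T@(R.x-s["tool_pos"])).round(1),R.fun.round(1))
for k in (0,-13,-25):
  for dx in(-11,0,11):
    X=s["tool_pos"]+M@[dx,0,k]; print(k,dx,[proj(o[0],X).round(1) for o in obs])
```

```text
[0, 1] [ 457.3 -312.7  326.8] tool frame [ 23.6  -0.3 -62.4] [ 0.  -0.1 -0.   0. ]
[0, 2] [ 458.7 -318.5  280.3] tool frame [  2.3   5.3 -21.1] [ 0.7  1.2 -1.4 -0.1]
[1, 2] [ 462.9 -313.8  282.4] tool frame [  6.3  -0.  -21.1] [ 0.4  0.5 -3.6 -0.5]
[0, 1, 2] [ 462.9 -313.8  282.6] tool frame [  6.4   0.1 -21.3] [-1.  -0.4  0.6  0.6 -3.6 -0.6]
0 -11 [array([366.6, 196.6]), array([320. , 253.1]), array([333.4, 155.4])]
0 0 [array([367.2, 192.9]), array([320. , 234.5]), array([330.8, 152.5])]
0 11 [array([367.8, 189.2]), array([320.1, 215.3]), array([328.1, 149.6])]
-13 -11 [array([366.7, 198.6]), array([320.1, 263.8]), array([335.4, 152.5])]
-13 0 [array([367.3, 194.9]), array([320.1, 244.1]), array([332.7, 149.5])]
-13 11 [array([367.9, 191.1]), array([320.1, 223.6]), array([330. , 146.6])]
-25 -11 [array([366.7, 200.4]), array([320.1, 275.2]), array([337.2, 149.7])]
-25 0 [array([367.3, 196.7]), array([320.2, 254.2]), array([334.5, 146.8])]
-25 11 [array([367.9, 192.9]), array([320.2, 232.5]), array([331.8, 143.8])]
```

```bash
cat >> h.py <<'E'
OFF=22
def rows3(s,targets,zt):
    z=np.array(zt)/np.linalg.norm(zt)
    rows2(s,[np.array(t)+OFF*z for t in targets],zt)
def tip(s):
    M=Ro.from_euler('xyz',s["tcp_rot"],degrees=True).as_matrix()
    p=s["tool_pos"]-OFF*M[:,2]; c,sn=np.cos(P0[2]),np.sin(P0[2]); d=p-np.array([P0[0],P0[1],0])
    print("TIP rot",np.round([c*d[0]+sn*d[1],-sn*d[0]+c*d[1],d[2]],1))
E
python3 - <<'E'
from h import *; from bench import r
s=r.sense(); where(s);tip(s)
rows3(s,[[0,-30,315],[5,38,315],[10,38,262]],PH1)
E
```

```text
t 4.35 rot-frame TCP [ 11.3 -27.8 260.9] rpy [179.9 -30.1  -8.1] J [-54.  -26.4 114.7  22.3  71.   40.7] F [-0.3 -0.8 -0.2] gap 0.1
TIP rot [ 2.00e-01 -2.78e+01  2.80e+02]
[0.069, 0.009, -0.122, 0.0, -0.001, 0.0]
[0.087, -0.263, -0.112, 0.0, -0.001, 0.0]
[-0.002, -0.263, 0.082, 0.0, -0.001, 0.0]
```

```bash
python3 -m jog '[[0.069,0.009,-0.122,0,0,0],[0.08,-0.12,-0.118,0,0,0],[0.087,-0.263,-0.112,0,0,0],[0.087,-0.263,-0.112,0,0,0],[0.04,-0.263,0,0,0,0],[0.015,-0.263,0.05,0,0,0],[-0.002,-0.263,0.082,0,0,0],[-0.002,-0.263,0.082,0,0,0]]'
python3 - <<'E'
from h import *; from bench import r; import cv2
s=r.sense(); where(s);tip(s)
T=[]
for th in (1,6,12,18,24,30):
    u=np.array([-np.sin(np.radians(th)),np.cos(np.radians(th))]);n=np.array([u[1],-u[0]])
    C=np.array([0,165])+96*u+7*n; T.append([10,C[0]+14.5,C[1]+5.5])
rows3(s,T,PH1)
for n in("side","wrist"):
  p=r.snapshot(n)["pixels"][:,:,::-1];cv2.imwrite(f"pics/{n}6.png",cv2.resize(p[100:260,250:400],(560,600)) if n=="side" else cv2.resize(p[150:350,200:520],(800,500)))
E
```

```text
time: 5.15
tool_pos: [486.2, -250.8, 240.6]
tcp_rot: [-179.9, -30.0, -8.2]
ft_force: [-0.4, -0.7, -0.2]
finger_gap: -0.2
t 5.15 rot-frame TCP [ 20.2  37.9 240.6] rpy [-179.9  -30.    -8.2] J [-45.5 -31.4 120.1  19.1  67.8  49.1] F [-0.4 -0.7 -0.2] gap -0.2
TIP rot [  9.2  37.9 259.7]
[0.017, 0.072, -0.022, -0.0, 0.0, -0.0]
[0.017, 0.106, -0.023, -0.0, 0.0, -0.0]
[0.015, 0.146, -0.02, -0.0, 0.0, -0.0]
[0.011, 0.186, -0.013, -0.0, 0.0, -0.0]
[0.006, 0.224, -0.003, -0.0, 0.0, -0.0]
[-0.002, 0.261, 0.01, -0.0, 0.0, -0.0]
```

View pics/side6.png

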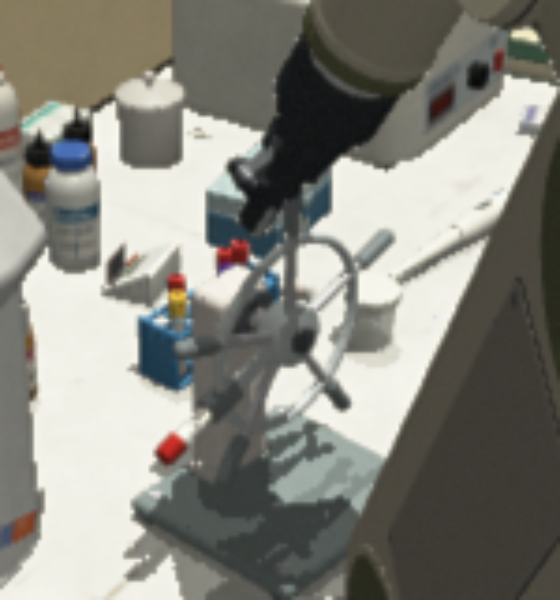

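View pics/wrist6.png

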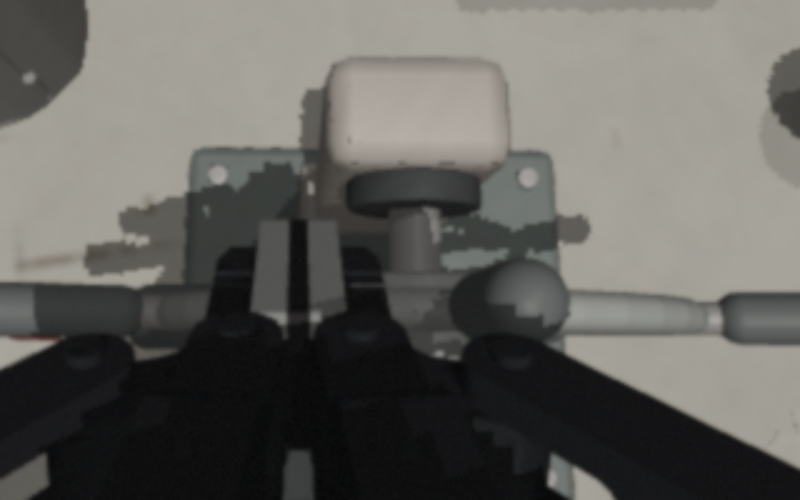

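```bash
python3 -m jog '[[0.017,0.04,-0.022,0,0,0],[0.017,0.06,-0.022,0,0,0],[0.017,0.08,-0.022,0,0,0],[0.017,0.106,-0.022,0,0,0],[0.016,0.13,-0.021,0,0,0],[0.015,0.155,-0.019,0,0,0],[0.011,0.18,-0.014,0,0,0],[0.008,0.21,-0.007,0,0,0],[0.004,0.24,0.002,0,0,0],[-0.002,0.261,0.01,0,0,0]]'
python3 - <<'E'
from h import *; from bench import r; import cv2
s=r.sense(); where(s);tip(s)
T=[]
for th in (36,42,48,54,60,66):
    u=np.array([-np.sin(np.radians(th)),np.cos(np.radians(th))]);n=np.array([u[1],-u[0]])
    C=np.array([0,165])+97*u+7*n; T.append([10,C[0]+14.5-max(0,(th-40)*.4),C[1]+5.5])
rows3(s,T,PH1)
for n in("side","wrist"):
  p=r.snapshot(n)["pixels"][:,:,::-1];cv2.imwrite(f"pics/{n}7.png",cv2.resize(p[100:260,250:400],(560,600)) if n=="side" else cv2.resize(p[150:350,200:520],(800,500)))
E
```

```text
time: 6.25
tool_pos: [478.3, -316.5, 239.9]
tcp_rot: [179.9, -30.1, -8.2]
ft_force: [-0.1, 1.7, 1.1]
finger_gap: 0.1
t 6.25 rot-frame TCP [ 21.8 -28.2 239.9] rpy [179.9 -30.1  -8.2] J [-52.9 -24.4 115.5  22.3  68.1  40.7] F [-0.1  1.7  1.1] gap 0.1
TIP rot [ 10.8 -28.2 258.9]
[-0.014, 0.035, 0.019, 0.0, -0.001, 0.0]
[-0.026, 0.071, 0.039, 0.0, -0.001, 0.0]
[-0.04, 0.112, 0.062, 0.0, -0.001, 0.0]
[-0.055, 0.149, 0.088, 0.0, -0.001, 0.0]
[-0.071, 0.183, 0.116, 0.0, -0.001, 0.0]
[-0.088, 0.214, 0.146, 0.0, -0.001, 0.0]
```

View pics/side7.png

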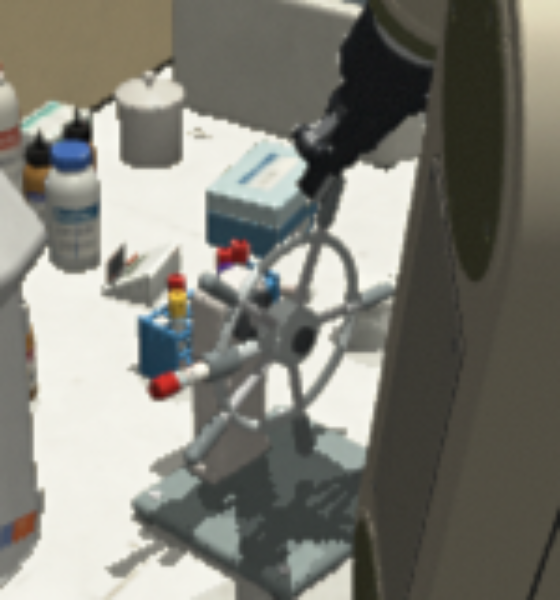

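View pics/wrist7.png

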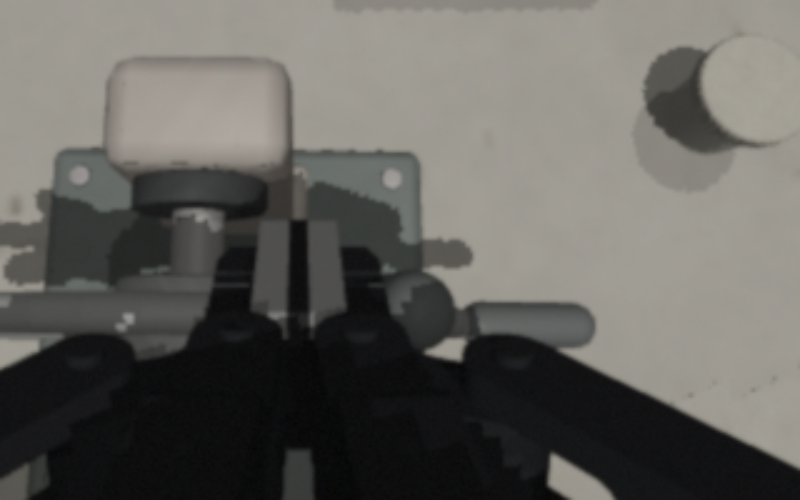

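The spoke is moving with the finger (wheel turned ~27° clockwise, light force). I'll keep following the arc.

```bash
python3 -m jog '[[-0.008,0.018,0.01,0,0,0],[-0.014,0.035,0.019,0,0,0],[-0.02,0.053,0.029,0,0,0],[-0.026,0.071,0.039,0,0,0],[-0.033,0.092,0.05,0,0,0],[-0.04,0.112,0.062,0,0,0],[-0.048,0.131,0.075,0,0,0],[-0.055,0.149,0.088,0,0,0],[-0.063,0.166,0.102,0,0,0],[-0.071,0.183,0.116,0,0,0]]'
python3 - <<'E'
from h import *; from bench import r; import cv2
s=r.sense(); where(s);tip(s)
rows3(s,[[10,-75,262],[10,-102,262],[10,-102,235]],PH2)
for n in("side","wrist"):
  p=r.snapshot(n)["pixels"][:,:,::-1];cv2.imwrite(f"pics/{n}8.png",cv2.resize(p[100:260,250:400],(560,600)) if n=="side" else cv2.resize(p[150:350,200:520],(800,500)))
E
```

```text
time: 7.35
tool_pos: [471.1, -361.2, 205.8]
tcp_rot: [180.0, -30.1, -8.2]
ft_force: [0.1, 1.7, 0.4]
finger_gap: 0.1
t 7.35 rot-frame TCP [ 21.  -73.5 205.8] rpy [180.  -30.1  -8.2] J [-57.3 -18.2 114.3  24.7  65.2  34.1] F [0.1 1.7 0.4] gap 0.1
TIP rot [ 10.  -73.5 224.9]
[0.077, -0.02, -0.133, 0.097, 0.009, -0.001]
[0.077, 0.088, -0.132, 0.097, 0.009, -0.001]
[0.023, 0.088, -0.039, 0.097, 0.009, -0.001]
```

View pics/side8.png

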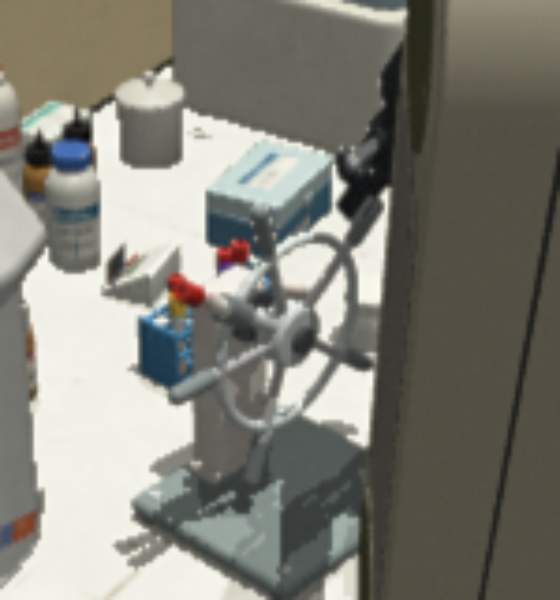

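View pics/wrist8.png

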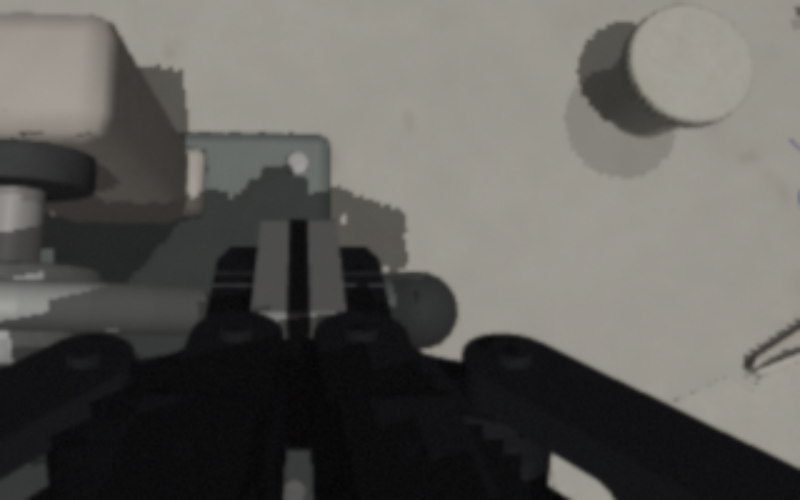

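```bash
cat >> h.py <<'E'
M2=ori(PH2)[1]; CO=M2@np.array([-11,14.5,0])
def path2(th,lift=0):
    u=np.array([-np.sin(np.radians(th)),np.cos(np.radians(th))]);n=np.array([u[1],-u[0]])
    R=np.interp(th,[60,85,108],[106,113,115])
    C=np.array([0,165])+R*u+(7+lift)*n
    return [1-CO[0], C[0]-CO[1], C[1]-CO[2]]
E
python3 - <<'E'
from h import *; from bench import r
s=r.sense(); print(CO); T=[path2(60,40),path2(60,25),path2(60,8)]; print(np.round(T,1))
rows3(s,T,PH2)
for th in (60,80,95,108): print(th,np.round(path2(th),1),clear(path2(th),th,PH2)[:2])
E
```

```text
[ -7.0709075  -13.82944009  -9.48677257]
[[  8.1 -54.5 268.2]
 [  8.1 -62.  255.2]
 [  8.1 -70.5 240.5]]
[0.084, -0.103, -0.159, 0.097, 0.009, -0.001]
[0.058, -0.073, -0.114, 0.097, 0.009, -0.001]
[0.029, -0.039, -0.063, 0.097, 0.009, -0.001]
60 [  8.1 -74.5 233.5] [('sp-72', np.float64(79.9), np.float64(63.4), np.float64(65.8)), ('tube', np.float64(130.8), np.float64(94.8), np.float64(81.1))]
80 [  8.1 -94.9 200.8] [('sp-72', np.float64(50.6), np.float64(51.1), np.float64(67.5)), ('tube', np.float64(110.2), np.float64(82.8), np.float64(80.5))]
95 [   8.1 -100.2  171.5] [('sp-72', np.float64(28.0), np.float64(42.8), np.float64(64.6)), ('tube', np.float64(88.4), np.float64(72.0), np.float64(80.0))]
108 [  8.1 -97.7 145.6] [('sp-72', np.float64(10.9), np.float64(33.6), np.float64(59.2)), ('tube', np.float64(66.7), np.float64(61.4), np.float64(78.6))]
```

```bash
python3 -m jog '[[0.05,-0.06,-0.1,0,0,0],[0.084,-0.103,-0.159,0.03,0.003,0],[0.084,-0.103,-0.159,0.06,0.006,0],[0.084,-0.103,-0.159,0.097,0.009,-0.001],[0.084,-0.103,-0.159,0.097,0.009,-0.001],[0.084,-0.103,-0.159,0.097,0.009,-0.001]]'
python3 - <<'E'
from h import *; from bench import r; import cv2
s=r.sense(); where(s);tip(s)
rows3(s,[path2(60,8),path2(60,2),path2(62),path2(66),path2(70),path2(74)],PH2)
for n in("side","wrist","top"):
  p=r.snapshot(n)["pixels"][:,:,::-1];cv2.imwrite(f"pics/{n}9.png",cv2.resize(p[100:260,250:400],(560,600)) if n=="side" else cv2.resize(p[150:350,200:520],(800,500)))
E
```

```text
time: 8.05
tool_pos: [472.7, -336.0, 250.1]
tcp_rot: [-162.5, -31.6, -8.4]
ft_force: [1.0, 0.0, 0.5]
finger_gap: -0.1
t 8.05 rot-frame TCP [ 18.9 -48.3 250.1] rpy [-162.5  -31.6   -8.4] J [-64.5  -7.9 103.1  35.9  84.   25.3] F [1.  0.  0.5] gap -0.1
TIP rot [  7.9 -54.8 267.9]
[-0.057, 0.088, 0.071, 0.001, -0.0, -0.001]
[-0.068, 0.104, 0.084, 0.001, -0.0, -0.001]
[-0.077, 0.122, 0.095, 0.001, -0.0, -0.001]
[-0.09, 0.147, 0.109, 0.001, -0.0, -0.001]
[-0.103, 0.17, 0.124, 0.001, -0.0, -0.001]
[-0.117, 0.191, 0.142, 0.001, -0.0, -0.001]
```

View pics/wrist9.png

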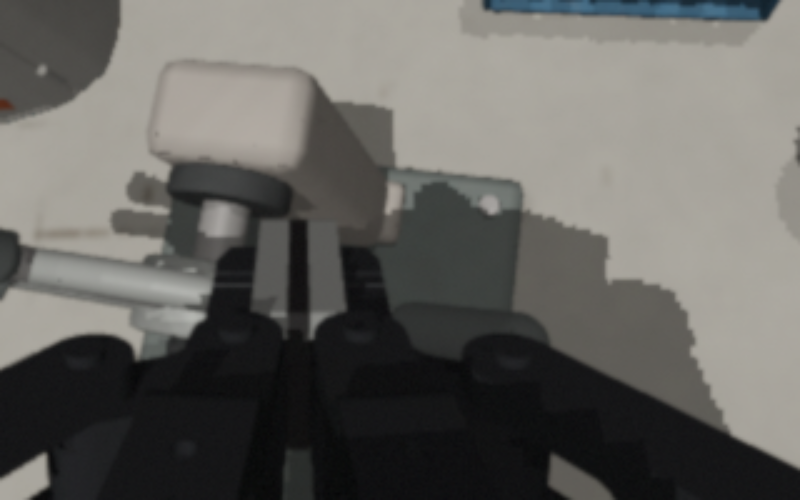

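View pics/side9.png

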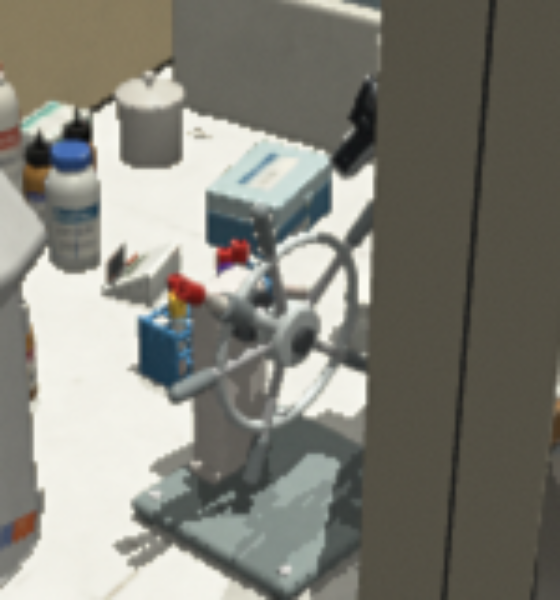

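Run:
```python
from h import *; from bench import r
S=r.snapshot("side"); d=np.pi/180
s=lambda u,v:np.array((250+u/3.733,100+v/3.75))
obs=[(36,s(262,208),124),(-36,s(174,395),124),(-108,s(253,480),124),(0,s(172,283),140)]
for o,px,R_ in obs:
    A=np.arange(-100,20,.5); e=[np.linalg.norm(proj(S,W(P0,rim((a+o)*d,R_)))-px) for a in A]
    i=int(np.argmin(e)); print(o,A[i],round(e[i],1))
```

```text
36 -51.5 1.8
-36 -51.5 0.9
-108 -54.5 0.2
0 -52.0 2.9
```

```bash
python3 -m jog '[[-0.03,0.045,0.037,0,0,0],[-0.057,0.088,0.071,0,0,0],[-0.063,0.096,0.078,0,0,0],[-0.068,0.104,0.084,0,0,0],[-0.077,0.122,0.095,0,0,0],[-0.084,0.135,0.102,0,0,0],[-0.09,0.147,0.109,0,0,0],[-0.097,0.158,0.116,0,0,0],[-0.103,0.17,0.124,0,0,0],[-0.117,0.191,0.142,0,0,0]]'
python3 - <<'E'
from h import *; from bench import r; import cv2
s=r.sense(); where(s);tip(s)
rows3(s,[path2(t) for t in (78,82,86,90,94)],PH2)
for n in("side","wrist","top"):
  p=r.snapshot(n)["pixels"][:,:,::-1];cv2.imwrite(f"pics/{n}10.png",cv2.resize(p[100:260,250:400],(560,600)) if n=="side" else cv2.resize(p[150:350,200:520],(800,500)))
E
```

```text
time: 9.25
tool_pos: [468.8, -370.2, 195.2]
tcp_rot: [-162.6, -31.8, -8.2]
ft_force: [-0.3, 1.4, 1.3]
finger_gap: -0.4
t 9.25 rot-frame TCP [ 20.  -82.7 195.2] rpy [-162.6  -31.8   -8.2] J [-66.5  -1.2 102.7  36.4  80.1  19.7] F [-0.3  1.4  1.3] gap -0.4
TIP rot [  8.9 -89.3 213. ]
[-0.021, 0.023, 0.021, 0.001, -0.0, 0.0]
[-0.037, 0.042, 0.042, 0.001, -0.0, 0.0]
[-0.053, 0.058, 0.064, 0.001, -0.0, 0.0]
[-0.069, 0.071, 0.088, 0.001, -0.0, 0.0]
[-0.086, 0.081, 0.114, 0.001, -0.0, 0.0]
```

View pics/wrist10.png

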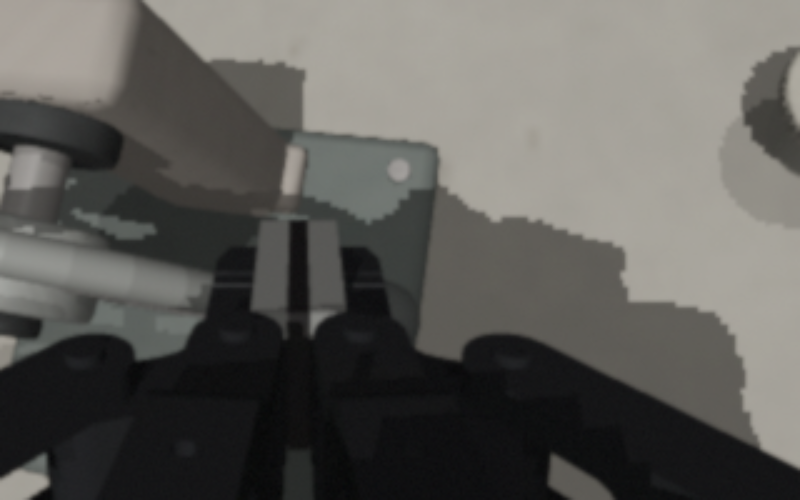

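View pics/side10.png

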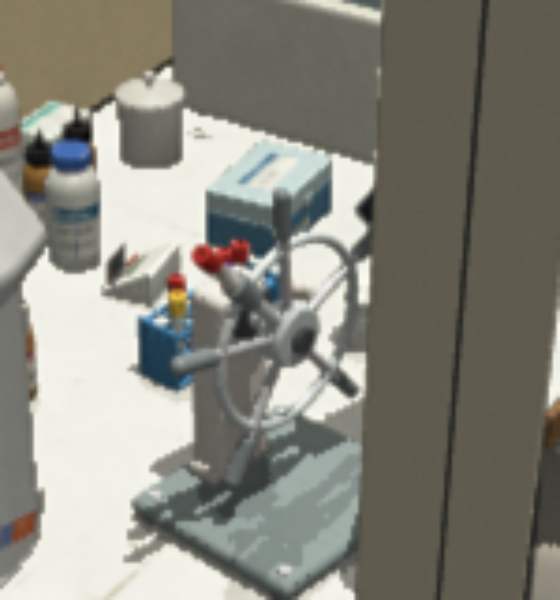

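The tube is now about 40° short of upright; still pushing lightly (~2 N).

```bash
python3 -m jog '[[-0.01,0.012,0.01,0,0,0],[-0.021,0.023,0.021,0,0,0],[-0.029,0.033,0.031,0,0,0],[-0.037,0.042,0.042,0,0,0],[-0.045,0.05,0.053,0,0,0],[-0.053,0.058,0.064,0,0,0],[-0.061,0.065,0.076,0,0,0],[-0.069,0.071,0.088,0,0,0],[-0.077,0.076,0.101,0,0,0],[-0.086,0.081,0.114,0,0,0]]'
python3 - <<'E'
from h import *; from bench import r; import cv2
s=r.sense(); where(s);tip(s)
rows3(s,[path2(t) for t in (96,98,100,102,104,106,108)],PH2)
for n in("side","wrist","top"):
  p=r.snapshot(n)["pixels"][:,:,::-1];cv2.imwrite(f"pics/{n}11.png",cv2.resize(p[100:260,250:400],(560,600)) if n=="side" else cv2.resize(p[150:350,200:520],(800,500)))
E
```

```text
time: 10.4
tool_pos: [466.2, -380.7, 155.1]
tcp_rot: [-162.6, -31.8, -8.2]
ft_force: [-0.6, 0.3, 1.5]
finger_gap: -0.1
t 10.4 rot-frame TCP [ 19.  -93.5 155.1] rpy [-162.6  -31.8   -8.2] J [-67.2   2.4 103.5  36.8  77.1  16.5] F [-0.6  0.3  1.5] gap -0.1
TIP rot [   7.9 -100.   172.9]
[-0.007, 0.004, 0.011, 0.001, -0.0, 0.0]
[-0.015, 0.008, 0.024, 0.001, -0.0, 0.0]
[-0.024, 0.011, 0.037, 0.001, -0.0, 0.0]
[-0.032, 0.014, 0.051, 0.001, -0.0, 0.0]
[-0.04, 0.016, 0.064, 0.001, -0.0, 0.0]
[-0.049, 0.018, 0.078, 0.001, -0.0, 0.0]
[-0.057, 0.019, 0.092, 0.001, -0.0, 0.0]
```

View pics/wrist11.png

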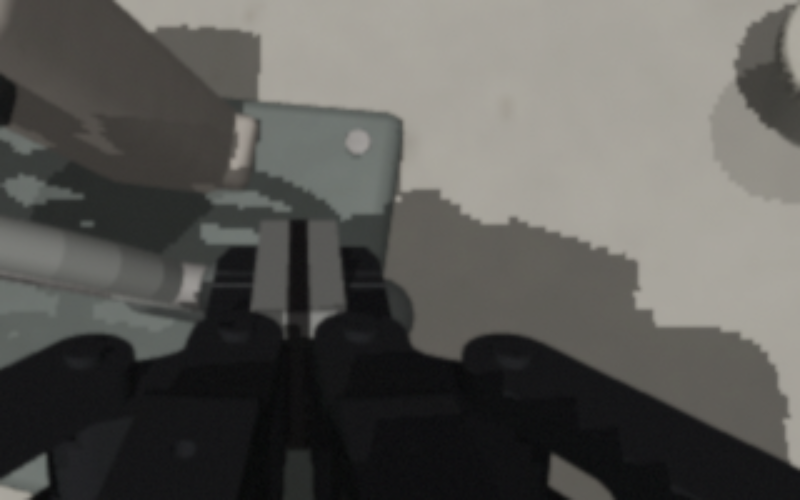

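View pics/side11.png

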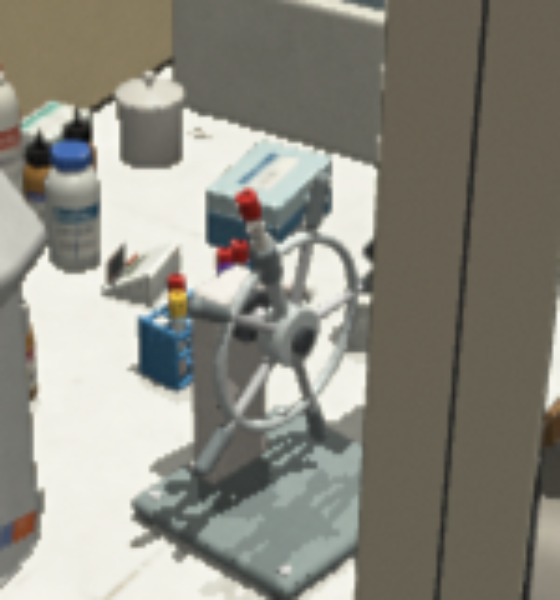

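```bash
cat > ang.py <<'E'
from h import *
def ang(S,obs):
    for o,px,R_ in obs:
        A=np.arange(-60,30,.25); e=[np.linalg.norm(proj(S,W(P0,rim(np.radians(a+o),R_)))-px) for a in A]
        i=int(np.argmin(e)); print(o,A[i],round(e[i],1))
E
python3 - <<'E'
from ang import *; from bench import r; import cv2
S=r.snapshot("side"); 
s=lambda u,v:np.array((250+u/3.733,100+v/3.75))
ang(S,[(36,s(320,165),124),(-108,s(198,473),124),(180,s(318,437),124),(0,s(246,190),140)])
c=S["pixels"][:,:,::-1][140:235,290:350]; cv2.imwrite("pics/s12.png",cv2.resize(c,None,fx=6,fy=6,interpolation=2))
E
```

```text
36 -19.5 1.2
-108 -20.25 0.2
180 -18.5 0.3
0 -18.5 0.4
```

View pics/s12.png

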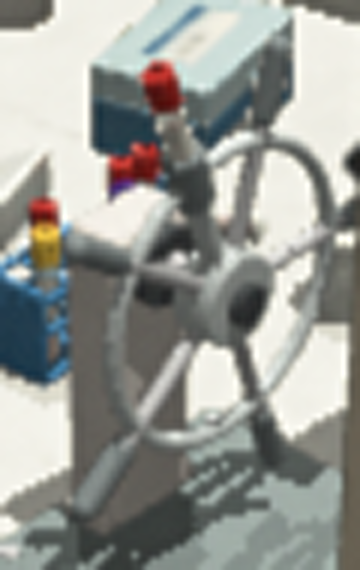

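Run:
```python
from h import *
def cl(tcp,q,zt):
    M=ori(zt)[1]; o=[]
    for off,rad,R in ((36,7,125),(0,11,141),(108,7,125)):
        a=np.radians(q+off); pts=np.array([rim(a,k) for k in np.linspace(20,R,80)])
        l=(pts-np.array(tcp))@M
        def box(hx,hy,z0,z1):
            c=np.array([0,0,(z0+z1)/2]);h=np.array([hx,hy,(z1-z0)/2])
            return np.linalg.norm(np.maximum(np.abs(l-c)-h,0),axis=1).min()-rad
        o.append((round(box(38,42.5,-250,-73),1),round(box(14,30,-73,-50),1)))
    return o
z=np.array(PH2)/np.linalg.norm(PH2)
for q,th in ((-19,94),(-10,103.5),(0,113)):
  for nm,zt in (("PH2",PH2),("B",[.5,.5,-.71]),("C",[.55,.5,-.67]),("D",[.6,.3,-.74])):
    zz=np.array(zt)/np.linalg.norm(zt)
    print(q,nm,cl(np.array(path2(th))+22*zz,q,zt))
```

```text
-19 PH2 [(np.float64(41.6), np.float64(56.0)), (np.float64(82.7), np.float64(78.4)), (np.float64(37.7), np.float64(14.7))]
-19 B [(np.float64(53.4), np.float64(63.1)), (np.float64(97.1), np.float64(87.2)), (np.float64(32.1), np.float64(9.1))]
-19 C [(np.float64(53.8), np.float64(63.6)), (np.float64(97.4), np.float64(87.2)), (np.float64(31.4), np.float64(8.4))]
-19 D [(np.float64(41.2), np.float64(56.4)), (np.float64(83.0), np.float64(78.4)), (np.float64(36.4), np.float64(13.4))]
-10 PH2 [(np.float64(30.5), np.float64(51.0)), (np.float64(71.3), np.float64(71.7)), (np.float64(38.2), np.float64(15.2))]
-10 B [(np.float64(43.5), np.float64(58.5)), (np.float64(85.9), np.float64(80.2)), (np.float64(32.6), np.float64(9.6))]
-10 C [(np.float64(44.0), np.float64(59.1)), (np.float64(86.3), np.float64(80.4)), (np.float64(31.9), np.float64(8.9))]
-10 D [(np.float64(32.7), np.float64(52.7)), (np.float64(71.9), np.float64(71.8)), (np.float64(36.9), np.float64(13.9))]
0 PH2 [(np.float64(17.5), np.float64(43.9)), (np.float64(58.6), np.float64(64.4)), (np.float64(40.5), np.float64(17.5))]
0 B [(np.float64(33.2), np.float64(53.5)), (np.float64(72.4), np.float64(72.3)), (np.float64(34.8), np.float64(11.8))]
0 C [(np.float64(33.9), np.float64(54.3)), (np.float64(72.5), np.float64(72.6)), (np.float64(34.0), np.float64(11.0))]
0 D [(np.float64(23.1), np.float64(47.3)), (np.float64(58.6), np.float64(64.7)), (np.float64(39.0), np.float64(16.0))]
```

```bash
python3 -m jog '[[-0.007,0.004,0.011,0,0,0],[-0.015,0.008,0.024,0,0,0],[-0.024,0.011,0.037,0,0,0],[-0.032,0.014,0.051,0,0,0],[-0.04,0.016,0.064,0,0,0],[-0.049,0.018,0.078,0,0,0],[-0.057,0.019,0.092,0,0,0],[-0.057,0.019,0.092,0,0,0]]'
python3 - <<'E'
from h import *; from bench import r; import cv2
s=r.sense(); where(s);tip(s)
rows3(s,[path2(t) for t in (110,112,114)],PH2)
S=r.snapshot("side")["pixels"][:,:,::-1]
c=S[130:235,290:350]; cv2.imwrite("pics/s13.png",cv2.resize(c,None,fx=5.5,fy=5.5,interpolation=2))
p=r.snapshot("wrist")["pixels"][:,:,::-1];cv2.imwrite("pics/w13.png",p)
p=r.snapshot("top")["pixels"][:,:,::-1];cv2.imwrite("pics/t13.png",cv2.resize(p[150:250,290:450],(800,500)))
E
```

```text
time: 11.4
tool_pos: [466.6, -377.5, 127.1]
tcp_rot: [-162.5, -31.7, -8.3]
ft_force: [0.2, 0.2, 0.6]
finger_gap: -0.2
t 11.4 rot-frame TCP [ 18.9 -90.3 127.1] rpy [-162.5  -31.7   -8.3] J [-67.1   3.9 105.   37.3  74.6  14.8] F [0.2 0.2 0.6] gap -0.2
TIP rot [  7.8 -96.9 144.9]
[-0.006, 0.002, 0.011, 0.0, -0.0, -0.0]
[-0.014, 0.002, 0.025, 0.0, -0.0, -0.0]
[-0.022, 0.001, 0.039, 0.0, -0.0, -0.0]
```

View pics/s13.png

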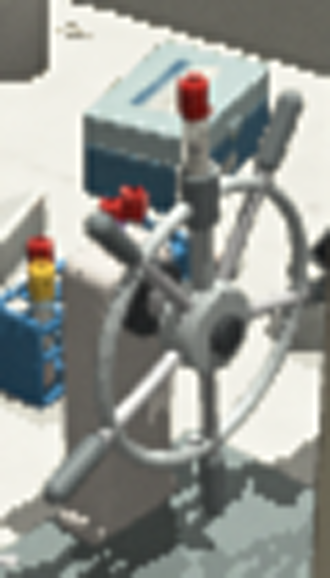

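View pics/t13.png

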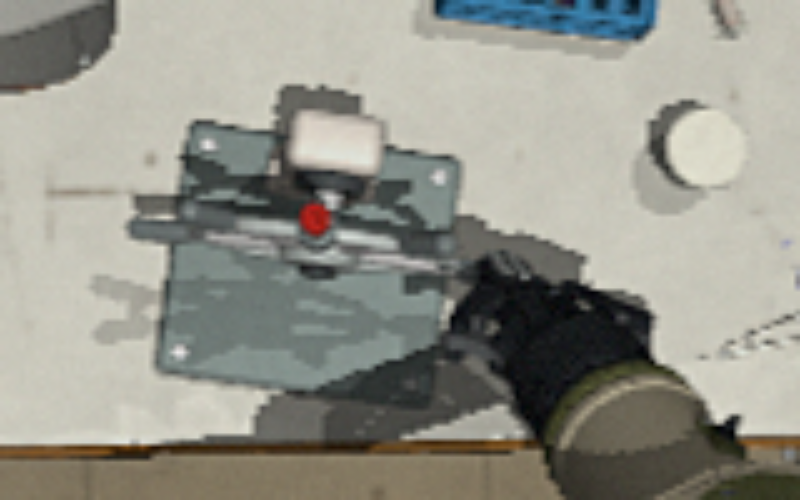

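Run:
```python
from ang import *; from bench import r; import cv2
S=r.snapshot("side"); T=r.snapshot("top")
s=lambda u,v:np.array((290+u/5.5,130+v/5.5)); t=lambda u,v:np.array((290+u/5,150+v/5))
ang(S,[(36,s(290,95),124),(-36,s(92,218),124),(-108,s(51,495),124),(0,s(191,77),139)])
ang(T,[(0,t(316,218),139)])
# differential: tube axis direction: predicted cap px for q
for q in(-8,-6,-4,-2,0,2): print(q,proj(S,W(P0,rim(np.radians(q),139))).round(1),proj(T,W(P0,rim(np.radians(q),139))).round(1))
print(proj(T,W(P0,[0,0,165])),s(191,77),t(316,218))
```

```text
36 -3.5 1.4
-36 -4.75 0.2
-108 -5.0 0.6
0 -4.0 0.5
0 -4.75 0.1
-8 [322.6 146. ] [350.1 193.2]
-6 [323.8 145.1] [352.  193.4]
-4 [325.  144.3] [353.8 193.6]
-2 [326.3 143.6] [355.7 193.8]
0 [327.5 142.9] [357.5 194. ]
2 [328.7 142.3] [359.4 194.3]
[354.52380126 199.13021824] [324.72727273 144.        ] [353.2 193.6]
```

```bash
python3 -m jog '[[-0.004,0.002,0.007,0,0,0],[-0.008,0.002,0.014,0,0,0],[-0.012,0.002,0.021,0,0,0],[-0.0155,0.002,0.0275,0,0,0],[-0.0155,0.002,0.0275,0,0,0]]'
python3 - <<'E'
from h import *; from bench import r; import cv2
s=r.sense(); where(s);tip(s)
S=r.snapshot("side")["pixels"][:,:,::-1]
c=S[130:235,290:350]; cv2.imwrite("pics/s14.png",cv2.resize(c,None,fx=5.5,fy=5.5,interpolation=2))
p=r.snapshot("top")["pixels"][:,:,::-1];cv2.imwrite("pics/t14.png",cv2.resize(p[175:225,310:410],(800,400),interpolation=2))
E
```

```text
time: 12.15
tool_pos: [467.2, -376.4, 119.9]
tcp_rot: [-162.5, -31.7, -8.2]
ft_force: [-0.1, 0.1, -0.4]
finger_gap: 0.2
t 12.15 rot-frame TCP [ 19.3 -89.1 119.9] rpy [-162.5  -31.7   -8.2] J [-67.    4.3 105.5  37.5  73.8  14.3] F [-0.1  0.1 -0.4] gap 0.2
TIP rot [  8.2 -95.7 137.7]
```

View pics/s14.png

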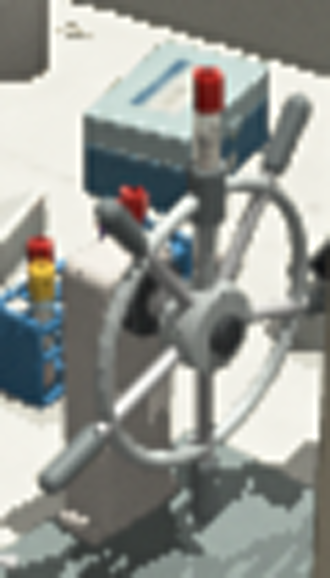

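View pics/t14.png

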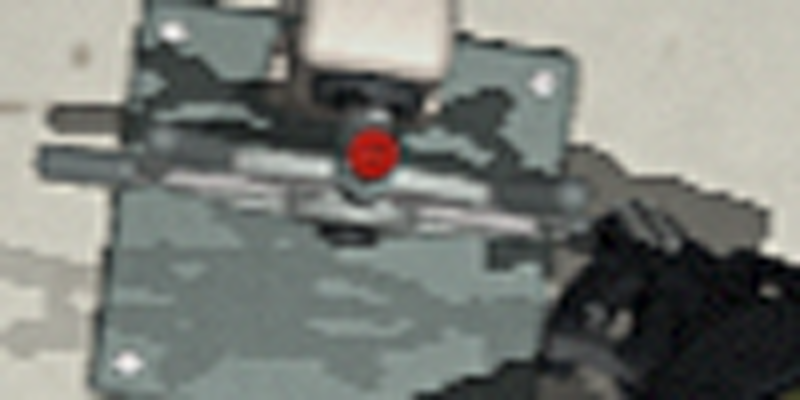

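```bash
python3 -m jog '[[0,0.01,-0.05,0,0,0],[0,0.03,-0.15,0,0,0],[0,0.06,-0.3,0,0,0],[0,0.1,-0.5,0,0,0],[0,0.15,-0.6,0,0,0],[0,0.2,-0.65,0,0,0],[0,0.2,-0.65,0,0,0]]'
python3 - <<'E'
from h import *; from bench import r; import cv2
s=r.sense(); where(s);tip(s)
S=r.snapshot("side")["pixels"][:,:,::-1]
c=S[130:250,285:365]; cv2.imwrite("pics/s15.png",cv2.resize(c,None,fx=5,fy=5,interpolation=2))
p=r.snapshot("top")["pixels"][:,:,::-1];cv2.imwrite("pics/t15.png",cv2.resize(p[170:240,310:410],(800,560),interpolation=2))
E
```

```text
time: 12.95
tool_pos: [379.2, -464.4, 241.8]
tcp_rot: [-162.8, -31.8, -8.2]
ft_force: [0.8, -0.2, -0.2]
finger_gap: -0.3
t 12.95 rot-frame TCP [ -55.3 -188.7  241.8] rpy [-162.8  -31.8   -8.2] J [-78.4   4.7  91.7  35.   90.9  13.1] F [ 0.8 -0.2 -0.2] gap -0.3
TIP rot [ -66.4 -195.2  259.6]
```

View pics/s15.png

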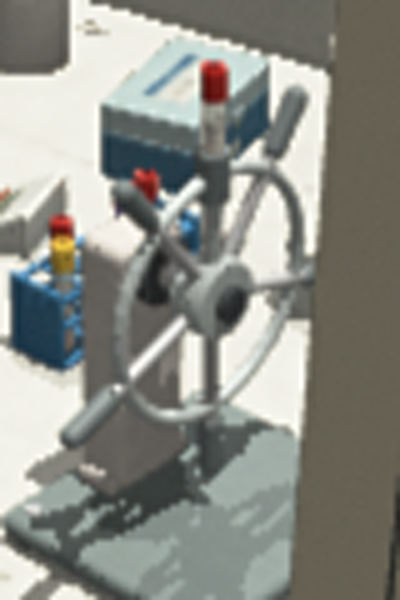

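View pics/t15.png

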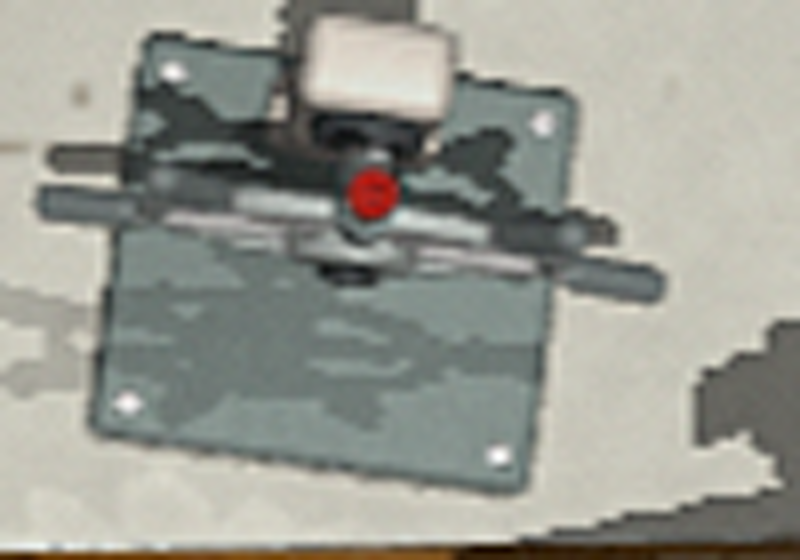

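Run:
```python
from h import *; from bench import r
T=r.snapshot("top");S=r.snapshot("side"); d=np.pi/180
t=lambda u,v:np.array((310+u/8,170+v/8)); s=lambda u,v:np.array((285+u/5,130+v/5))
B=[(T,lambda q:[85,90,20],t(147,38)),(T,lambda q:[85,-90,20],t(577,95)),(T,lambda q:[-80,90,20],t(92,432)),(T,lambda q:[-80,-90,20],t(522,490))]
TW=[(T,lambda q:rim(q,141),t(374,194)),(T,lambda q:rim(q-108*d,124),t(40,200)),(T,lambda q:rim(q+108*d,124),t(662,284)),(T,lambda q:rim(q-36*d,122),t(152,172)),(T,lambda q:rim(q+36*d,122),t(578,232))]
SW=[(S,lambda q:rim(q,140),s(214,66)),(S,lambda q:rim(q+36*d,124),s(295,92)),(S,lambda q:rim(q-36*d,124),s(122,187)),(S,lambda q:rim(q-108*d,124),s(66,438)),(S,lambda q:[-18,0,165],s(232,298))]
for nm,o in (("top",B+TW),("all",B+TW+SW),("topwheel",TW),("side+base",B+SW)):
    f=lambda p:np.concatenate([proj(c,W(p,g(p[3])))-x for c,g,x in o])
    R=least_squares(f,[461,-285,-.14,0],loss='soft_l1'); print(nm,R.x[:2].round(1),np.degrees(R.x[2:]).round(2)); 
    if nm=="all":print(f(R.x).reshape(-1,2).round(1).tolist())
```

```text
top [ 460.9 -284.6] [-8.72 -0.77]
all [ 460.4 -284.8] [-8.47 -0.59]
[[-0.7, -0.7], [0.6, -0.5], [-0.7, 0.4], [1.2, 0.7], [-0.0, -0.2], [-0.3, 0.3], [0.2, 0.2], [0.5, 0.8], [0.2, 0.3], [-0.7, -0.3], [0.4, -1.7], [-1.1, -0.7], [-0.6, 0.7], [0.3, 0.9]]
topwheel [ 461.1 -284.7] [-8.72 -0.77]
side+base [ 459.8 -284.7] [-8.27 -0.17]
```

```bash
python3 -m jog '[[0,0,0,0,0,0],[0,0,0,0,0,0],[0,0,0,0,0,0],[0,0,0,0,0,0],[0,0,0,0,0,0]]'
python3 - <<'E'
from bench import r; import cv2, numpy as np
a=cv2.imread("pics/top0.png"); b=r.snapshot("top")["pixels"][:,:,::-1]
for n,(u,v) in {"white":(429,179),"orange":(270,213),"oil":(231,233)}.items():
    t=a[v-12:v+12,u-12:u+12]; R=cv2.matchTemplate(np.ascontiguousarray(b[v-18:v+18,u-18:u+18]),t,cv2.TM_CCOEFF_NORMED); print(n,cv2.minMaxLoc(R)[1::2])
cv2.imwrite("pics/t16.png",b)
print(r.sense()["time"],np.abs(r.sense()["qd"]).max())
E
```

```text
time: 13.65
tool_pos: [380.6, -461.3, 239.3]
tcp_rot: [-162.6, -31.7, -8.2]
ft_force: [0.1, 0.1, 0.7]
finger_gap: 0.0
white (0.9984281063079834, (6, 6))
orange (0.9584367275238037, (6, 6))
oil (0.9864233136177063, (6, 6))
13.7 0.11586762612902259
```

View pics/t16.png

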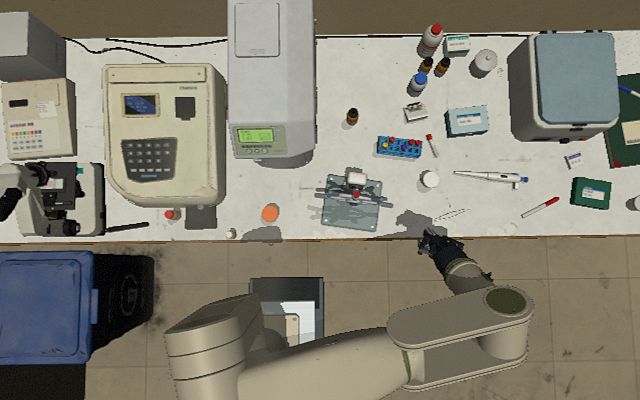

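The tube cap, at about (356,194), sits over the hub. The arm is clear of the rotator, and the cups and bottle match their starting positions. I'm handing in.

```bash
python3 -c "
from bench import r; print(r.hand_in())"
```

```text
the job is handed in; nothing more can be done
None
```

The tube now points straight up, with the wheel at rest and the arm clear of everything. I handed the job in at about 13.7 s of robot time.

- **What I did:** With the fingers shut, I pushed one spoke gently clockwise from the top, lifted off once at about halfway, and then pushed the same spoke down to its final position. The force readings printed between moves stayed at about 2 N or less. I planned the path to keep the tube well clear of the gripper.
- **Final angle:** The combined camera fit gives the wheel at -0.6°. The top view alone says -0.8°, and the side view combined with the base-plate corners says -0.2°. The uncertainty is about 1°.
- **Stand and other items:** The stand's fitted position agrees with the start to within about 1 mm. Both cups and the oil bottle match their starting positions in the top view.
- **What went wrong:** The first sweep passed over the spoke tip without turning the wheel. In the pictures the fingertips ended about 22 mm short of the reported tool point, so I corrected for that and repeated the push.

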